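# Tea is poured: shut the flask, warm the mug, start the timer

### The job

The tea has just been poured, so look after it in this order: push the pink flask's flip-top cover down until it is fully shut, then press the yellow-striped raised half of the mug warmer's rocker all the way down to switch the warmer on, then press the tea timer's green key fully down, and let go of it. Only press: lift and carry nothing, do not press the red key, and leave the flask, the mug and the other things standing where they are.

Things in the scene. Friction and masses are not known exactly. Their poses are not given: they have to be found in the camera images.
- flask: Pink insulated flask, loose, about 0.8 kg, upright on the table: 74 mm across, white stopper 68 mm across with its flat top 161 mm above the origin. Origin: centre of the underside, z up along its axis. A darker pink flip-top cover lies over the stopper: shut, it is level and its upper face is 169 mm above the origin. Pushing straight down over the flask's axis closes it from any start.
- flap (a joint): Hinge angle of the flask's flip-top cover in rad: 0 fully shut (level), grows as it opens upward; starts half open, 0.45 to 0.9. The hinge line is parallel to the flask's y, 26 mm from its axis on the +x side, 165.5 mm up. Stiff hinge (0.03 N m): the cover stays where it is left.
- flap_end (a point): Point on the upper (outer) face of the flip-top cover (52 mm long from the hinge towards the flask's -x, 34 mm wide, 7 mm thick), on its centre line, 46 mm from the hinge; moves with the cover.
- warmer: White electric mug warmer, fixed to the table: a slab 220 mm (x) by 130 mm (y), 30 mm high, with a round dark hotplate (108 mm across, top at 34 mm, centre 48 mm towards +x), on which the mug stands. Its black paddle rocker is in the half towards -x. Origin: centre of the underside.
- rocker (a joint): Angle of the warmer's black paddle rocker (90 mm along the warmer's y, 46 mm along its x, 10 mm thick) in rad: 0 off (the yellow-striped half stands up), 0.30 on (that half fully down). Starts within 0.03 of off. Friction-held (0.06 N m): it stays where it is left, no spring.
- rocker_on (a point): Middle of the upper face of the rocker's yellow-striped half, where to press straight down; moves with the rocker, sinking about 9 mm from off to fully on. It is 31 mm towards the warmer's +y from the pivot, a line along the warmer's x, 45 mm above the table, at the rocker's middle, 68 mm towards -x from the warmer's origin.
- timer: Grey desk tea timer, fixed to the table: a slab 120 mm (x) by 150 mm (y), 24 mm high, dark display in the +x half, two round keys in the -x half: green (start) at +y, red (clear) at -y, 80 mm apart. Origin: centre of the underside.
- start_key (a joint): Travel of the green start key in m: 0 up, 0.006 fully down; springs back; fully down takes about 4 N.
- start_key_top (a point): Centre of the top face of the green start key (round, 32 mm across); press straight down.
- clear_key (a joint): Travel of the red clear key in m: 0 up, 0.006 fully down; springs back. Not to be pressed.
- clear_key_top (a point): Centre of the top face of the red clear key (round, 32 mm across). Leave it alone.
- mug: Aluminium mug, loose, 78 mm across and 78 mm high, handle on its +y side, standing on the warmer's hotplate; origin: centre of the underside. Leave it there.
- cup: Blue ceramic cup, loose, 80 mm across, 70 mm high; origin: centre of the underside. Bystander.
- sugar_jar: Glass sugar jar with a steel twist lid, loose, 72 mm across, 105 mm high; origin: centre of the underside. Bystander.
- tea_tin: Green round tea tin with a brass lid, loose, 74 mm across, 85 mm high; origin: centre of the underside. Bystander.
- teaspoon: Steel teaspoon lying on the table, loose, 140 mm long along its x; origin: underside, mid-length. Bystander.
Mind the look-alikes: they are no part of the job. There is more than one size of the flask; the one meant has the size given above. Leave any orange or turquoise look-alike of the timer alone.

How it is judged (in metres and radians):
On the way, in this order (a step that is already met when the one before it is completed fails the run):
1. the flask's cover is pushed shut (value of joint flap below 0.08 rad), for 0.1 s.
2. the warmer's rocker is pressed on (value of joint rocker above 0.22 rad), for 0.1 s.
3. the timer's green key is pressed down by the fingers (value of joint start_key above 0.004 m and contact force between the fingers and start_key above 0.5 N), for 0.05 s.
At the end, for the whole second after the job is handed in: Cover shut (within 0.08 rad), rocker on (past 0.22 of 0.30 rad), both keys up (within 2 mm), the flask upright, still and within 30 mm of where it stood, the mug upright on the warmer, and the mug and the bystanders within 25 mm of where they stood (value of joint flap below 0.08 rad and value of joint rocker above 0.22 rad and value of joint each of start_key, clear_key below 0.002 m and distance of flask from where it was at the start of the episode below 0.03 m and angle between each of flask, mug's own z axis and vertical below 0.1 rad and linear speed of flask below 0.02 m/s and distance of each of mug, cup, sugar_jar, tea_tin, teaspoon from where it was at the start of the episode below 0.025 m); the robot touches nothing.
It fails at once if the warmer is switched on while the flask's cover is open (value of joint each of rocker, flap above 0.15 rad).
It fails at once if the green key is pressed before the warmer is on (value of joint start_key above 0.003 m and value of joint rocker below 0.18 rad).
It fails at once if the red key is pressed (value of joint clear_key above 0.003 m).
It fails at once if the flask is lifted, tipped or shoved (height (world z) of flask above 0.015 m or angle between flask's own z axis and vertical above 0.3 rad or distance of flask from where it was at the start of the episode above 0.04 m).
It fails at once if the mug, the cup, the jar, the tin or the spoon is shoved, lifted or knocked over (distance of any of mug, cup, sugar_jar, tea_tin, teaspoon from where it was at the start of the episode above 0.03 m or angle between any of mug, cup, sugar_jar, tea_tin's own z axis and vertical above 0.4 rad).
It also fails if it takes over 56 s, if anything falls off the work surface, if the arm or the gripper's body presses on something with over 40 N, if the wrist force passes 120 N, or if a joint passes its speed limit or range.

### The arm

A 6-joint arm with a two-finger parallel gripper is mounted at the origin on the work surface. World frame = base frame: x ahead of the robot, y to its left, z up, the work surface at z = 0. Lengths are in mm, angles in rad, forces in N, time in s.
With the tool pointing down it reaches from about 275 to 750 mm from the base axis. Payload 10.2 kg.
Tool frame: the origin (TCP) lies at the very end of the fingers, on their centre line; the grasp point (between the pads) lies 19 mm behind it; x points along the fingers, y is the direction in which the jaws open and shut, and the axes are right-handed (so a half turn about x gives the same grasp; the last joint's range is limited). The gripper opens to 85 mm and grips with 20 to 120 N. Pads are 22 mm wide; open, the fingers measure 114 mm over their backs; the gripper's body (76 mm by 85 mm) begins 54 mm behind the grasp point. The pads swing forward as they close: fully open they stand 13 mm farther back than shut.
Start: joints at [1.001, 0.313, 1.498, -0, 1.331, -0.223], TCP at [178.455, 493.746, 231.294] pointing down, gripper open.
Joint ranges: [-2.94, 2.94], [-0.97, 2.17], [0.19, 2.56], [-1.23, 4.37], [0.02, 3.11], [-2.88, 2.88]. Speed limits (rad/s): [2.39, 2.39, 3.01, 3.14, 3.14, 3.14].

### API

Orientations are given as a unit quaternion [w, x, y, z].
In Python, from rig import ctrl, viewer, finish_job gives the robot as it stands.
- The arm moves only by the tool carry_out, never from a script. Its argument "targets" is a list of rows, each an object of numbers: "x", "y", "z": the shift along the world's x, y, z in m; "ax", "ay", "az": the turn, a rotation vector about the world's x, y, z in rad; "hand": the opening, from -1 (shut) to 1 (fully open). A call has 1 to 5 rows; each row is the pose to reach, as a shift and turn from the pose commanded when the call began; what a row does not reach only later rows make up. A row lasts 1/8 s, in which the tool goes at most 62.5 mm and 10.7 degrees, less where a joint would pass 70% of its speed; a pose out of reach is approached as far as the arm can. A call with a gripper value outside its range is refused whole. The fingers move at their own pace and stop on an object; "grip_force" is the grip in N (left out, the last holds). Time passes only in rows, so rows that repeat a pose let the fingers close. It gives the time, the measured TCP pose, the force and the opening at its end, in the units of the state.
- ctrl.sense(): the state, without advancing time (a new reading comes with each control period).
- viewer.capture(name): name is "side" or "top"; returns the picture (384x512x3 uint8, blue, green, red); there is no depth.
- viewer.camera_info(name): a dict with "fx", "fy", "cx", "cy" (pixels), "R" (3x3) and "t" (3): a world point X has camera coordinates R X + t. Camera axes: x right, y down, z forward; pixel columns grow to the right and rows downward; lengths in mm; the calibration is good to about 2 mm. A picture is of the moment at which its call begins. camera_info takes no time and is no camera call.
- finish_job(): hands the job in, once; it reports no verdict.
The state is a dict: "time_s": time; "joints": joint angles; "dq": joint speeds; "tau": joint torques, N m; "eef_pos": TCP position; "ee_rot": TCP orientation; "force": force on the tool from outside, world axes, zero at the start; "wrist_torque": the same for the moment, N m; "grip_width": opening from 0.0 (shut) to 1.0 (fully open).
Only numpy, scipy, OpenCV 4.12 (cv2) and the standard library are available. Lean on these libraries where they do the work, as an engineer would, in place of code of your own. Each camera call takes 0.05 s, during which the arm holds its last target. There are 200 camera calls.

## Working session

There is one attempt and no reset: what is moved stays moved. The work goes in short steps, Python scripts to look and compute and a tool call to move; the robot and the scene stay as the last step left them, time stands still between calls to the robot, and variables do not carry over. Pictures are saved under pics/ and viewed, about 8 in all and at most 12, crops included, and the job is handed in when it is done.

Besides the shell and the picture viewer there is one more tool, called after ">>>" by a JSON object that holds its "api" and its "payload". carry_out: Moves the arm, as the interface text tells. Its arguments: {"type":"object","properties":{"targets":{"type":"array"},"grip_force":{"type":"number"}},"required":["targets"]}

```bash
mkdir -p pics; python3 - <<'E'
from rig import ctrl, viewer
import cv2
s=ctrl.sense();print(s)
for n in("top","side"):
    i=viewer.camera_info(n);print(n,i)
    cv2.imwrite(f"pics/{n}0.png",cv2.resize(viewer.capture(n),(800,600),interpolation=cv2.INTER_CUBIC))
E
```

```text
{'time_s': 0.0, 'joints': array([ 1.00059201e+00,  3.13442063e-01,  1.49844134e+00, -3.46142381e-05,
        1.33101943e+00, -2.23388311e-01]), 'dq': array([-1.15464888e-03, -9.27647439e-05, -1.72345981e-04, -5.16771310e-04,
       -2.20739524e-03,  4.98569705e-04]), 'tau': array([-3.53105706e-04, -4.12266254e+01, -2.59739453e+01, -2.48178821e-04,
        4.16024282e-03,  4.80474071e-06]), 'eef_pos': array([178.31713797, 493.50708093, 230.73754153]), 'ee_rot': array([ 0.69633422,  0.12156965,  0.69667034, -0.1224333 ]), 'force': array([-0.05983885, -0.14636443,  0.30154541]), 'wrist_torque': array([ 0.02623297, -0.00714149, -0.07858529]), 'grip_width': 0.9996011334820983}
top {'fx': 495.28881248022725, 'fy': 495.28881248022725, 'cx': 252.31958827212884, 'cy': 189.14811503175696, 'R': array([[-0.01611424, -0.99986503, -0.00320048],
       [-0.99508431,  0.01634983, -0.09767243],
       [ 0.09771158,  0.00161083, -0.99521347]]), 't': array([  11.72130571,  583.77931341, 1510.79890326])}
side {'fx': 380.29182515720953, 'fy': 380.29182515720953, 'cx': 260.73845364720466, 'cy': 184.50672521282624, 'R': array([[ 0.93046836, -0.3660628 ,  0.01505522],
       [-0.25766122, -0.6830378 , -0.68342524],
       [ 0.26045984,  0.63202641, -0.72986525]]), 't': array([-530.9883716 ,  231.5803123 , 1023.20212697])}
```

View pics/top0.png

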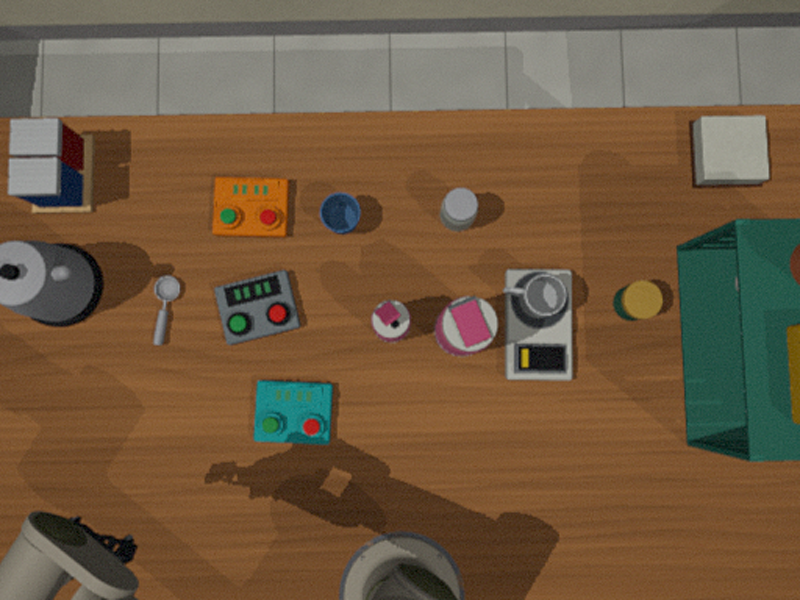

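View pics/side0.png

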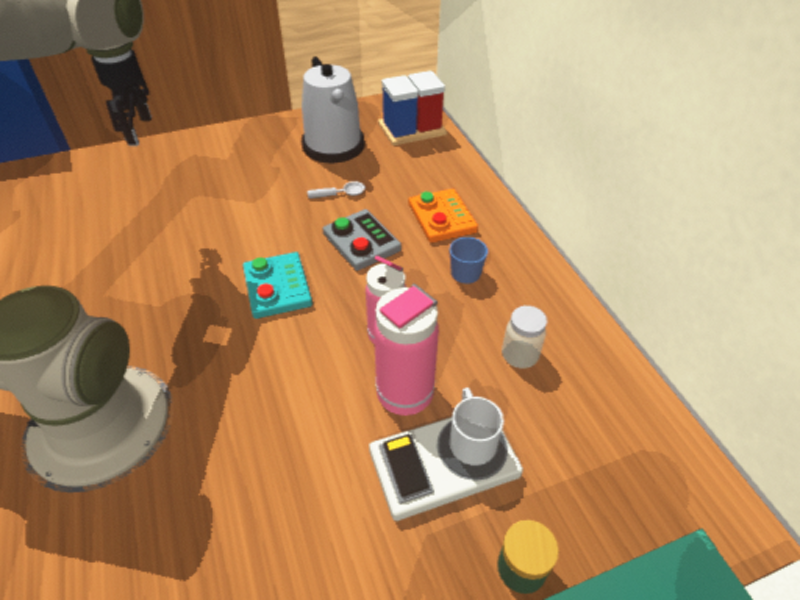

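The top picture shows two pink flasks, at (391,320) and (467,325), plus the timer at (257,307), the warmer at (539,325) and turquoise and orange timers. The smaller flask looks about 68 mm across, which matches the given size. I'll enlarge the crops.

```bash
python3 - <<'E'
from rig import viewer
import cv2,numpy as np
t=viewer.capture("top");s=viewer.capture("side")
cv2.imwrite("raw_t.png",t);cv2.imwrite("raw_s.png",s)
# top crop u 225..375, v 160..250 (x5)
a=cv2.resize(t[165:250,225:375],None,fx=5.3,fy=5.3,interpolation=cv2.INTER_CUBIC)
cv2.imwrite("pics/topc.png",a)
b=cv2.resize(s[160:335,215:340],None,fx=3.4,fy=3.4,interpolation=cv2.INTER_CUBIC)
c=cv2.resize(t[165:225,130:200],None,fx=5,fy=5,interpolation=cv2.INTER_CUBIC)
o=np.zeros((600,790,3),np.uint8);o[:b.shape[0],:b.shape[1]]=b;o[:300,430:780]=c
cv2.imwrite("pics/mix.png",o)
E
```

```text
(no output)
```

View pics/topc.png

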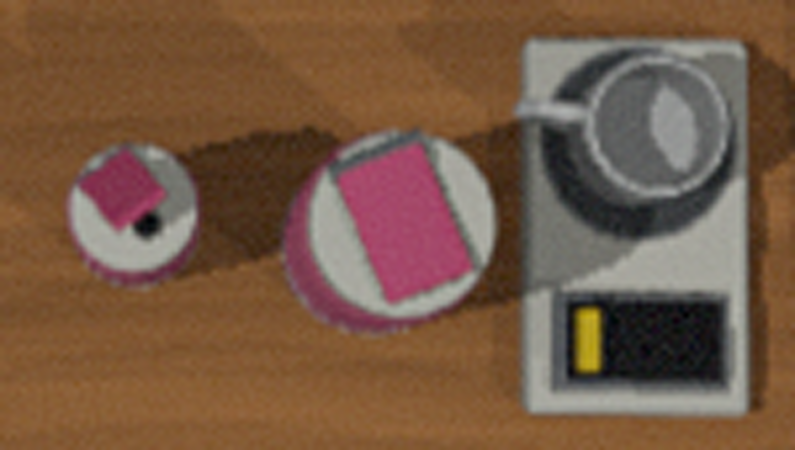

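View pics/mix.png

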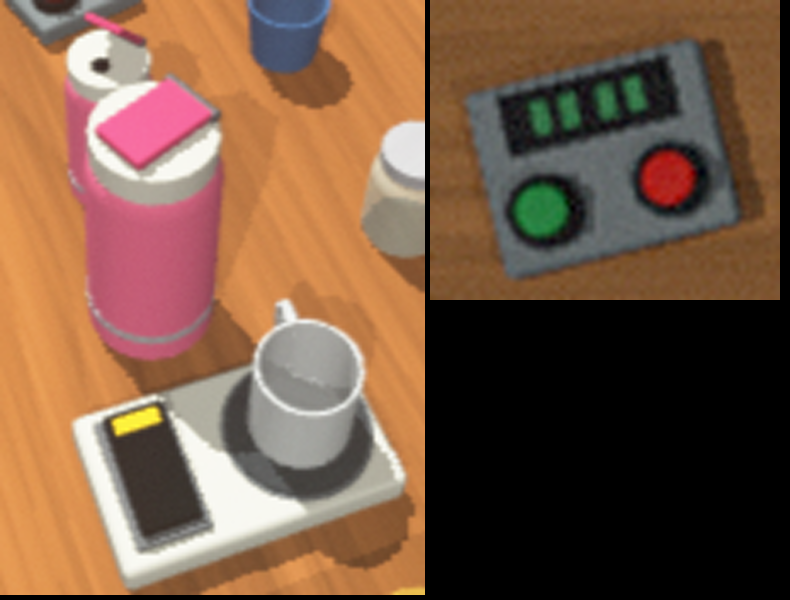

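```bash
cat > h.py <<'E'
import numpy as np
from rig import viewer
I={n:viewer.camera_info(n) for n in("top","side")}
def ray(n,u,v):
    i=I[n];d=i["R"].T@np.array([(u-i["cx"])/i["fx"],(v-i["cy"])/i["fy"],1]);return -i["R"].T@i["t"],d
def atz(n,u,v,z):
    c,d=ray(n,u,v);return c+d*(z-c[2])/d[2]
def tri(a,b):
    A=[];y=[]
    for n,p in(("top",a),("side",b)):
        c,d=ray(n,*p);d/=np.linalg.norm(d);P=np.eye(3)-np.outer(d,d);A.append(P);y.append(P@c)
    return np.linalg.lstsq(np.vstack(A),np.hstack(y),rcond=None)[0]
def proj(n,X):
    i=I[n];p=i["R"]@np.asarray(X,float)+i["t"];return p[0]/p[2]*i["fx"]+i["cx"],p[1]/p[2]*i["fy"]+i["cy"]
tc=lambda x,y:(x/5.3+225,y/5.3+165)
sc=lambda x,y:(x/3.4+215,y/3.4+160)
kc=lambda x,y:((x-430)/5+130,y/5+165)
E
python3 - <<'E'
from h import *
np.set_printoptions(precision=1,suppress=True)
print("flask",atz("top",*tc(133,208),161),tri(tc(133,208),sc(109,65)))
for p in((130,148),(80,187),(165,195),(120,230)):print(" flap",atz("top",*tc(*p),185))
print("big",tri(tc(403,226),sc(155,128)))
c=[atz("top",*tc(*p),30) for p in((523,40),(747,40),(747,413),(524,413))];print("warmer",c,np.mean(c,0))
print("yellow",tri(tc(588,340),sc(136,420)),atz("top",*tc(588,340),50))
print("mug rim",atz("top",*tc(658,124),112))
print("green",tri(kc(541,209),(342*.64,224*.64)),atz("top",*kc(541,209),32))
print("red",tri(kc(667,178),(361*.64,244*.64)),atz("top",*kc(667,178),32))
k=[atz("top",*kc(*p),24) for p in((468,98),(695,40),(740,217),(511,278))];print("timer",k,np.mean(k,0))
for n,u,v in(("cup",340,213),("jar",460,205),("tin",641,300),("spoon",163,310)):print(n,atz("top",u*.64,v*.64,70))
E
```

```text
flask [528.1   9.  161. ] [529.7   8.8 152.1]
 flap [558.1   9.9 185. ]
 flap [537.9  36.5 185. ]
 flap [533.   -8.1 185. ]
 flap [515.   15.8 185. ]
big [ 513.9 -129.   227.8]
warmer [array([ 632. , -220.8,   30. ]), array([ 629.9, -352.3,   30. ]), array([ 412.1, -343.9,   30. ]), array([ 414.2, -214.8,   30. ])] [ 522.1 -283.    30. ]
yellow [ 455.9 -249.    56.3] [ 455.5 -249.9   50. ]
mug rim [ 573.3 -282.4  112. ]
green [534.2 311.5  36.9] [533.8 312.7  32. ]
red [552.6 233.6  37.3] [551.8 234.7  32. ]
timer [array([604.5, 360.2,  24. ]), array([638.7, 218.3,  24. ]), array([527.3, 190.6,  24. ]), array([491.8, 332.8,  24. ])] [565.6 275.4  24. ]
cup [743.8 105.7  70. ]
jar [ 755.8 -129.4   70. ]
tin [ 563.3 -474.5   70. ]
spoon [559.1 449.7  70. ]
```

>>> {"api": "carry_out", "payload": {"targets": [{"x": 0.02,"y": -0.03,"z": 0.015,"hand": -1},{"x": 0.05,"y": -0.07,"z": 0.03,"hand": -1},{"x": 0.085,"y": -0.118,"z": 0.045,"hand": -1},{"x": 0.12,"y": -0.166,"z": 0.05,"hand": -1},{"x": 0.15,"y": -0.208,"z": 0.05,"hand": -1}]}}

```text
invalid input at $.targets[0]: expected keys x, y, z, ax, ay, az, hand
```

>>> {"api": "carry_out", "payload": {"targets": [{"x": 0.035,"y": -0.048,"z": 0,"hand": -1},{"x": 0.07,"y": -0.097,"z": 0,"hand": -1},{"x": 0.105,"y": -0.145,"z": 0,"hand": -1},{"x": 0.14,"y": -0.194,"z": 0,"hand": -1},{"x": 0.17,"y": -0.235,"z": 0,"hand": -1}]}}

```text
invalid input at $.targets[0]: expected keys x, y, z, ax, ay, az, hand
```

>>> {"api": "carry_out", "payload": {"targets": [{"x": 0.02,"y": -0.028,"z": 0,"hand": -1},{"x": 0.03,"y": -0.042,"z": 0,"hand": -1},{"x": 0.03,"y": -0.042,"z": -0.02,"hand": -1},{"x": 0.03,"y": -0.042,"z": -0.04,"hand": -1},{"x": 0.03,"y": -0.042,"z": -0.04,"hand": -1}]}}

```text
invalid input at $.targets[0]: expected keys x, y, z, ax, ay, az, hand
```

>>> {"api": "carry_out", "payload": {"targets": [{"x": 0.02,"y": -0.03,"z": 0.015,"ax": 0,"ay": 0,"az": 0,"hand": -1},{"x": 0.05,"y": -0.07,"z": 0.03,"ax": 0,"ay": 0,"az": 0,"hand": -1},{"x": 0.085,"y": -0.118,"z": 0.045,"ax": 0,"ay": 0,"az": 0,"hand": -1},{"x": 0.12,"y": -0.166,"z": 0.05,"ax": 0,"ay": 0,"az": 0,"hand": -1},{"x": 0.15,"y": -0.208,"z": 0.05,"ax": 0,"ay": 0,"az": 0,"hand": -1}]}}

```text
time_s: 0.82
eef_pos: [329.4, 284.1, 281.7]
ee_rot: [0.697, 0.122, 0.696, -0.122]
force: [0.2, 0.6, 0.4]
grip_width: 0.0
```

>>> {"api": "carry_out", "payload": {"targets": [{"x": 0.035,"y": -0.048,"z": 0,"ax": 0,"ay": 0,"az": 0,"hand": -1},{"x": 0.07,"y": -0.097,"z": 0,"ax": 0,"ay": 0,"az": 0,"hand": -1},{"x": 0.105,"y": -0.145,"z": 0,"ax": 0,"ay": 0,"az": 0,"hand": -1},{"x": 0.14,"y": -0.194,"z": 0,"ax": 0,"ay": 0,"az": 0,"hand": -1},{"x": 0.17,"y": -0.235,"z": 0,"ax": 0,"ay": 0,"az": 0,"hand": -1}]}}

```text
time_s: 1.45
eef_pos: [499.4, 48.7, 281.1]
ee_rot: [0.696, 0.122, 0.697, -0.122]
force: [0.8, 0.3, -0.1]
grip_width: -0.001
```

>>> {"api": "carry_out", "payload": {"targets": [{"x": 0.02,"y": -0.028,"z": 0,"ax": 0,"ay": 0,"az": 0,"hand": -1},{"x": 0.03,"y": -0.042,"z": 0,"ax": 0,"ay": 0,"az": 0,"hand": -1},{"x": 0.03,"y": -0.042,"z": -0.02,"ax": 0,"ay": 0,"az": 0,"hand": -1},{"x": 0.03,"y": -0.042,"z": -0.04,"ax": 0,"ay": 0,"az": 0,"hand": -1},{"x": 0.03,"y": -0.042,"z": -0.04,"ax": 0,"ay": 0,"az": 0,"hand": -1}]}}

```text
time_s: 2.08
eef_pos: [527.7, 9.5, 240.4]
ee_rot: [0.696, 0.122, 0.698, -0.122]
force: [0.7, 0.3, 0.1]
grip_width: 0.002
```

>>> {"api": "carry_out", "payload": {"targets": [{"x": 0,"y": 0,"z": -0.012,"ax": 0,"ay": 0,"az": 0,"hand": -1},{"x": 0,"y": 0,"z": -0.024,"ax": 0,"ay": 0,"az": 0,"hand": -1},{"x": 0,"y": 0,"z": -0.034,"ax": 0,"ay": 0,"az": 0,"hand": -1},{"x": 0,"y": 0,"z": -0.044,"ax": 0,"ay": 0,"az": 0,"hand": -1},{"x": 0,"y": 0,"z": -0.052,"ax": 0,"ay": 0,"az": 0,"hand": -1}]}}

```text
time_s: 2.7
eef_pos: [528.4, 8.7, 188.7]
ee_rot: [0.696, 0.122, 0.697, -0.122]
force: [-0.3, -0.0, 1.1]
grip_width: 0.004
```

>>> {"api": "carry_out", "payload": {"targets": [{"x": 0,"y": 0,"z": -0.005,"ax": 0,"ay": 0,"az": 0,"hand": -1},{"x": 0,"y": 0,"z": -0.01,"ax": 0,"ay": 0,"az": 0,"hand": -1},{"x": 0,"y": 0,"z": -0.015,"ax": 0,"ay": 0,"az": 0,"hand": -1},{"x": 0,"y": 0,"z": -0.018,"ax": 0,"ay": 0,"az": 0,"hand": -1},{"x": 0,"y": 0,"z": -0.018,"ax": 0,"ay": 0,"az": 0,"hand": -1}]}}

```text
time_s: 3.32
eef_pos: [528.4, 8.8, 171.1]
ee_rot: [0.696, 0.122, 0.697, -0.122]
force: [-0.9, 0.6, 0.1]
grip_width: 0.001
```

>>> {"api": "carry_out", "payload": {"targets": [{"x": 0,"y": 0,"z": -0.001,"ax": 0,"ay": 0,"az": 0,"hand": -1},{"x": 0,"y": 0,"z": -0.002,"ax": 0,"ay": 0,"az": 0,"hand": -1},{"x": 0,"y": 0,"z": -0.0025,"ax": 0,"ay": 0,"az": 0,"hand": -1},{"x": 0,"y": 0,"z": -0.003,"ax": 0,"ay": 0,"az": 0,"hand": -1},{"x": 0,"y": 0,"z": -0.003,"ax": 0,"ay": 0,"az": 0,"hand": -1}]}}

```text
time_s: 3.95
eef_pos: [528.6, 8.7, 168.9]
ee_rot: [0.697, 0.122, 0.696, -0.122]
force: [-2.0, -0.3, 7.2]
grip_width: -0.003
```

Contact came at 168.9 mm with 7 N, which matches the shut height of 169 mm. I'll lift off and check with a picture.

>>> {"api": "carry_out", "payload": {"targets": [{"x": 0,"y": 0,"z": 0.01,"ax": 0,"ay": 0,"az": 0,"hand": -1},{"x": 0,"y": 0,"z": 0.04,"ax": 0,"ay": 0,"az": 0,"hand": -1},{"x": 0,"y": 0,"z": 0.08,"ax": 0,"ay": 0,"az": 0,"hand": -1},{"x": 0,"y": 0,"z": 0.12,"ax": 0,"ay": 0,"az": 0,"hand": -1},{"x": 0,"y": 0,"z": 0.13,"ax": 0,"ay": 0,"az": 0,"hand": -1}]}}

```text
time_s: 4.58
eef_pos: [529.0, 8.7, 301.1]
ee_rot: [0.698, 0.122, 0.695, -0.122]
force: [0.2, -0.5, -0.2]
grip_width: 0.001
```

```bash
python3 - <<'E'
from rig import viewer
import cv2
s=viewer.capture("side")
cv2.imwrite("pics/s1.png",cv2.resize(s[110:290,200:370],None,fx=3.3,fy=3.3,interpolation=cv2.INTER_CUBIC))
E
```

```text
(no output)
```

View pics/s1.png

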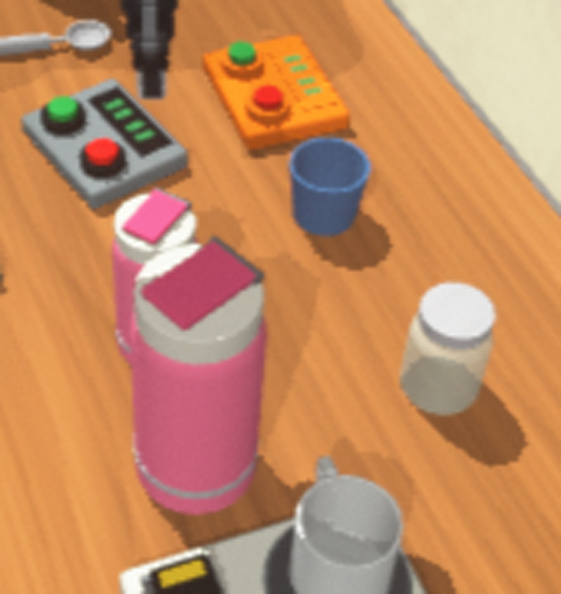

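The small flask's cover now lies flat on the stopper at (157,215), and the flask hasn't moved. Next is the rocker.

>>> {"api": "carry_out", "payload": {"targets": [{"x": -0.012,"y": -0.045,"z": 0,"ax": 0,"ay": 0,"az": 0,"hand": -1},{"x": -0.028,"y": -0.1,"z": 0,"ax": 0,"ay": 0,"az": 0,"hand": -1},{"x": -0.044,"y": -0.155,"z": 0,"ax": 0,"ay": 0,"az": 0,"hand": -1},{"x": -0.06,"y": -0.21,"z": 0,"ax": 0,"ay": 0,"az": 0,"hand": -1},{"x": -0.0735,"y": -0.259,"z": 0,"ax": 0,"ay": 0,"az": 0,"hand": -1}]}}

```text
time_s: 5.25
eef_pos: [453.9, -251.8, 297.1]
ee_rot: [0.696, 0.123, 0.697, -0.122]
force: [0.4, -0.2, 0.4]
grip_width: -0.003
```

>>> {"api": "carry_out", "payload": {"targets": [{"x": 0,"y": 0,"z": -0.04,"ax": 0,"ay": 0,"az": 0,"hand": -1},{"x": 0,"y": 0,"z": -0.09,"ax": 0,"ay": 0,"az": 0,"hand": -1},{"x": 0,"y": 0,"z": -0.14,"ax": 0,"ay": 0,"az": 0,"hand": -1},{"x": 0,"y": 0,"z": -0.19,"ax": 0,"ay": 0,"az": 0,"hand": -1},{"x": 0,"y": 0,"z": -0.22,"ax": 0,"ay": 0,"az": 0,"hand": -1}]}}

```text
time_s: 5.88
eef_pos: [453.6, -249.0, 75.0]
ee_rot: [0.695, 0.123, 0.698, -0.121]
force: [-0.2, -0.5, 0.3]
grip_width: -0.002
```

>>> {"api": "carry_out", "payload": {"targets": [{"x": 0,"y": 0,"z": -0.008,"ax": 0,"ay": 0,"az": 0,"hand": -1},{"x": 0,"y": 0,"z": -0.016,"ax": 0,"ay": 0,"az": 0,"hand": -1},{"x": 0,"y": 0,"z": -0.022,"ax": 0,"ay": 0,"az": 0,"hand": -1},{"x": 0,"y": 0,"z": -0.026,"ax": 0,"ay": 0,"az": 0,"hand": -1},{"x": 0,"y": 0,"z": -0.028,"ax": 0,"ay": 0,"az": 0,"hand": -1}]}}

```text
time_s: 6.5
eef_pos: [455.1, -250.3, 50.5]
ee_rot: [0.697, 0.122, 0.696, -0.122]
force: [-0.1, 1.1, 1.9]
grip_width: -0.001
```

>>> {"api": "carry_out", "payload": {"targets": [{"x": 0,"y": 0,"z": -0.001,"ax": 0,"ay": 0,"az": 0,"hand": -1},{"x": 0,"y": 0,"z": -0.002,"ax": 0,"ay": 0,"az": 0,"hand": -1},{"x": 0,"y": 0,"z": -0.003,"ax": 0,"ay": 0,"az": 0,"hand": -1},{"x": 0,"y": 0,"z": -0.004,"ax": 0,"ay": 0,"az": 0,"hand": -1},{"x": 0,"y": 0,"z": -0.004,"ax": 0,"ay": 0,"az": 0,"hand": -1}]}}

```text
time_s: 7.12
eef_pos: [455.1, -250.2, 46.4]
ee_rot: [0.697, 0.122, 0.696, -0.122]
force: [0.1, 2.8, 4.4]
grip_width: 0.002
```

>>> {"api": "carry_out", "payload": {"targets": [{"x": 0,"y": 0,"z": -0.001,"ax": 0,"ay": 0,"az": 0,"hand": -1},{"x": 0,"y": 0,"z": -0.002,"ax": 0,"ay": 0,"az": 0,"hand": -1},{"x": 0,"y": 0,"z": -0.003,"ax": 0,"ay": 0,"az": 0,"hand": -1},{"x": 0,"y": 0,"z": -0.003,"ax": 0,"ay": 0,"az": 0,"hand": -1}]}}

```text
time_s: 7.62
eef_pos: [455.3, -250.3, 45.5]
ee_rot: [0.697, 0.122, 0.696, -0.122]
force: [-6.7, 8.8, 28.3]
grip_width: -0.0
```

The rocker hit a firm stop at 28 N, so I'll lift off and check it.

>>> {"api": "carry_out", "payload": {"targets": [{"x": 0,"y": 0,"z": 0.008,"ax": 0,"ay": 0,"az": 0,"hand": -1},{"x": 0,"y": 0,"z": 0.05,"ax": 0,"ay": 0,"az": 0,"hand": -1},{"x": 0,"y": 0,"z": 0.11,"ax": 0,"ay": 0,"az": 0,"hand": -1},{"x": 0,"y": 0,"z": 0.17,"ax": 0,"ay": 0,"az": 0,"hand": -1},{"x": 0,"y": 0,"z": 0.23,"ax": 0,"ay": 0,"az": 0,"hand": -1}]}}

```text
time_s: 8.25
eef_pos: [454.5, -250.4, 275.1]
ee_rot: [0.696, 0.122, 0.697, -0.122]
force: [0.6, 0.2, 0.4]
grip_width: 0.002
```

>>> {"api": "carry_out", "payload": {"targets": [{"x": -0.01,"y": 0.04,"z": 0.02,"ax": 0,"ay": 0,"az": 0,"hand": -1},{"x": -0.01,"y": 0.09,"z": 0.03,"ax": 0,"ay": 0,"az": 0,"hand": -1},{"x": -0.01,"y": 0.14,"z": 0.03,"ax": 0,"ay": 0,"az": 0,"hand": -1},{"x": 0,"y": 0.19,"z": 0.03,"ax": 0,"ay": 0,"az": 0,"hand": -1},{"x": 0.005,"y": 0.24,"z": 0.03,"ax": 0,"ay": 0,"az": 0,"hand": -1}]}}

```text
time_s: 8.88
eef_pos: [460.0, -9.0, 303.1]
ee_rot: [0.697, 0.122, 0.696, -0.122]
force: [0.1, -0.2, 0.8]
grip_width: 0.003
```

```bash
python3 - <<'E'
from rig import viewer,ctrl
import cv2
s=viewer.capture("side")
cv2.imwrite("pics/s2.png",cv2.resize(s[160:340,200:370],None,fx=3.3,fy=3.3,interpolation=cv2.INTER_CUBIC))
s=ctrl.sense();print(s["eef_pos"],s["joints"])
E
```

```text
[459.88800302  -4.40176999 303.32273407] [-0.2662386   0.12154938  1.54886522  0.00177882  1.47127331 -1.49361023]
```

View pics/s2.png

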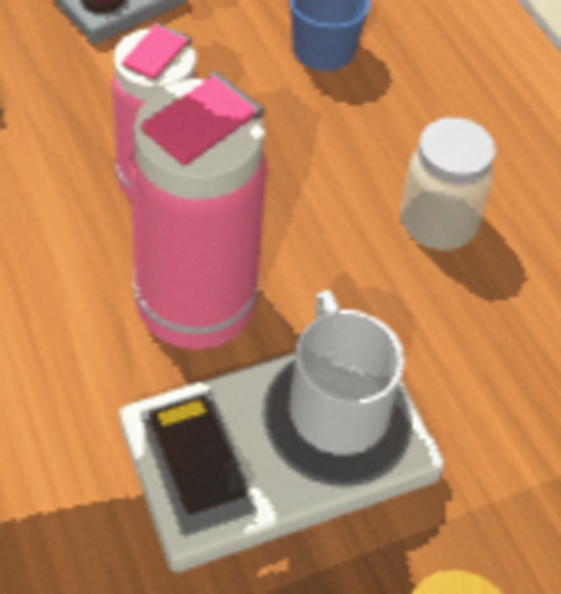

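The yellow half at (182,412) has sunk, and the mug and the flasks haven't moved. Next is the green key at about (534, 312).

>>> {"api": "carry_out", "payload": {"targets": [{"x": 0.01,"y": 0.045,"z": 0,"ax": 0,"ay": 0,"az": 0,"hand": -1},{"x": 0.022,"y": 0.1,"z": 0,"ax": 0,"ay": 0,"az": 0,"hand": -1},{"x": 0.035,"y": 0.155,"z": 0,"ax": 0,"ay": 0,"az": 0,"hand": -1},{"x": 0.048,"y": 0.21,"z": -0.02,"ax": 0,"ay": 0,"az": 0,"hand": -1},{"x": 0.06,"y": 0.262,"z": -0.04,"ax": 0,"ay": 0,"az": 0,"hand": -1}]}}

```text
time_s: 9.55
eef_pos: [520.4, 253.4, 262.5]
ee_rot: [0.697, 0.122, 0.696, -0.122]
force: [1.7, -0.5, 1.0]
grip_width: 0.001
```

>>> {"api": "carry_out", "payload": {"targets": [{"x": 0.009,"y": 0.04,"z": -0.02,"ax": 0,"ay": 0,"az": 0,"hand": -1},{"x": 0.014,"y": 0.06,"z": -0.06,"ax": 0,"ay": 0,"az": 0,"hand": -1},{"x": 0.014,"y": 0.06,"z": -0.11,"ax": 0,"ay": 0,"az": 0,"hand": -1},{"x": 0.014,"y": 0.06,"z": -0.16,"ax": 0,"ay": 0,"az": 0,"hand": -1},{"x": 0.014,"y": 0.06,"z": -0.2,"ax": 0,"ay": 0,"az": 0,"hand": -1}]}}

```text
time_s: 10.18
eef_pos: [533.5, 311.2, 60.8]
ee_rot: [0.696, 0.122, 0.697, -0.122]
force: [0.7, 0.6, -0.2]
grip_width: 0.002
```

>>> {"api": "carry_out", "payload": {"targets": [{"x": 0,"y": 0,"z": -0.01,"ax": 0,"ay": 0,"az": 0,"hand": -1},{"x": 0,"y": 0,"z": -0.015,"ax": 0,"ay": 0,"az": 0,"hand": -1},{"x": 0,"y": 0,"z": -0.02,"ax": 0,"ay": 0,"az": 0,"hand": -1},{"x": 0,"y": 0,"z": -0.023,"ax": 0,"ay": 0,"az": 0,"hand": -1},{"x": 0,"y": 0,"z": -0.026,"ax": 0,"ay": 0,"az": 0,"hand": -1}]}}

```text
time_s: 10.8
eef_pos: [535.0, 312.1, 39.6]
ee_rot: [0.698, 0.122, 0.695, -0.121]
force: [-7.9, -3.6, 28.8]
grip_width: -0.0
```

28.8 N at z = 39.6 is a stop, so I'll check whether the key really went down.

```bash
python3 - <<'E'
from rig import viewer,ctrl
import cv2,numpy as np
s=viewer.capture("side");t=viewer.capture("top")
a=cv2.resize(s[85:185,180:280],None,fx=4,fy=4,interpolation=cv2.INTER_CUBIC)
b=cv2.resize(t[160:260,110:210],None,fx=4,fy=4,interpolation=cv2.INTER_CUBIC)
cv2.imwrite("pics/k.png",np.hstack([a,b]))
x=ctrl.sense();print(x["eef_pos"],x["force"],x["wrist_torque"])
E
```

```text
[534.96811733 312.02179345  39.83269507] [-2.45272497 -2.11881074 15.34879307] [-0.34247331  0.50129419  0.03701751]
```

View pics/k.png

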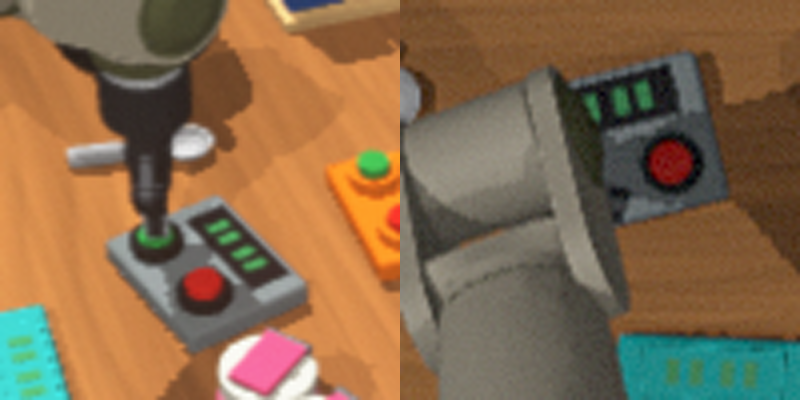

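The fingers are centred on the green key at (155,240), and it has sunk to about its collar while the red one stands up. I'll lift in small steps to confirm the spring travel.

>>> {"api": "carry_out", "payload": {"targets": [{"x": 0,"y": 0,"z": 0,"ax": 0,"ay": 0,"az": 0,"hand": -1},{"x": 0,"y": 0,"z": 0.002,"ax": 0,"ay": 0,"az": 0,"hand": -1},{"x": 0,"y": 0,"z": 0.003,"ax": 0,"ay": 0,"az": 0,"hand": -1},{"x": 0,"y": 0,"z": 0.003,"ax": 0,"ay": 0,"az": 0,"hand": -1}]}}

```text
time_s: 11.4
eef_pos: [534.4, 311.9, 40.7]
ee_rot: [0.697, 0.122, 0.696, -0.122]
force: [3.5, 1.3, 3.3]
grip_width: -0.002
```

>>> {"api": "carry_out", "payload": {"targets": [{"x": 0,"y": 0,"z": 0.002,"ax": 0,"ay": 0,"az": 0,"hand": -1},{"x": 0,"y": 0,"z": 0.002,"ax": 0,"ay": 0,"az": 0,"hand": -1}]}}

```text
time_s: 11.65
eef_pos: [533.9, 311.8, 42.3]
ee_rot: [0.696, 0.122, 0.697, -0.122]
force: [2.6, -0.0, 3.1]
grip_width: 0.001
```

>>> {"api": "carry_out", "payload": {"targets": [{"x": 0,"y": 0,"z": 0.002,"ax": 0,"ay": 0,"az": 0,"hand": -1},{"x": 0,"y": 0,"z": 0.002,"ax": 0,"ay": 0,"az": 0,"hand": -1}]}}

```text
time_s: 11.9
eef_pos: [533.6, 311.7, 44.1]
ee_rot: [0.696, 0.122, 0.697, -0.122]
force: [0.8, 0.0, 1.4]
grip_width: -0.002
```

The spring force fades from 3.3 N to 1.4 N over z = 40.7 to 44.1, so the key had been fully down. I'll retreat and do a final check.

>>> {"api": "carry_out", "payload": {"targets": [{"x": 0,"y": 0,"z": 0.01,"ax": 0,"ay": 0,"az": 0,"hand": -1},{"x": 0,"y": 0,"z": 0.05,"ax": 0,"ay": 0,"az": 0,"hand": -1},{"x": 0,"y": 0,"z": 0.1,"ax": 0,"ay": 0,"az": 0,"hand": -1},{"x": 0,"y": 0,"z": 0.16,"ax": 0,"ay": 0,"az": 0,"hand": -1},{"x": 0,"y": 0,"z": 0.21,"ax": 0,"ay": 0,"az": 0,"hand": -1}]}}

```text
time_s: 12.52
eef_pos: [533.5, 311.7, 257.1]
ee_rot: [0.697, 0.122, 0.696, -0.122]
force: [-0.4, -0.6, 0.0]
grip_width: 0.005
```

>>> {"api": "carry_out", "payload": {"targets": [{"x": -0.03,"y": 0.02,"z": 0,"ax": 0,"ay": 0,"az": 0,"hand": -1},{"x": -0.08,"y": 0.05,"z": 0,"ax": 0,"ay": 0,"az": 0,"hand": -1},{"x": -0.13,"y": 0.08,"z": 0,"ax": 0,"ay": 0,"az": 0,"hand": -1},{"x": -0.16,"y": 0.1,"z": 0,"ax": 0,"ay": 0,"az": 0,"hand": -1},{"x": -0.16,"y": 0.1,"z": 0,"ax": 0,"ay": 0,"az": 0,"hand": -1}]}}

```text
time_s: 13.15
eef_pos: [371.9, 412.7, 254.9]
ee_rot: [0.697, 0.121, 0.697, -0.121]
force: [0.2, 0.4, 1.0]
grip_width: -0.001
```

```bash
python3 - <<'E'
from rig import viewer,ctrl
import cv2
cv2.imwrite("pics/s3.png",cv2.resize(viewer.capture("side"),(800,600),interpolation=cv2.INTER_CUBIC))
s=ctrl.sense();print(s["eef_pos"],s["force"],s["time_s"])
E
```

```text
[373.23386476 411.94531084 254.64035662] [ 0.6965688   0.42306007 -0.15223325] 13.2
```

View pics/s3.png

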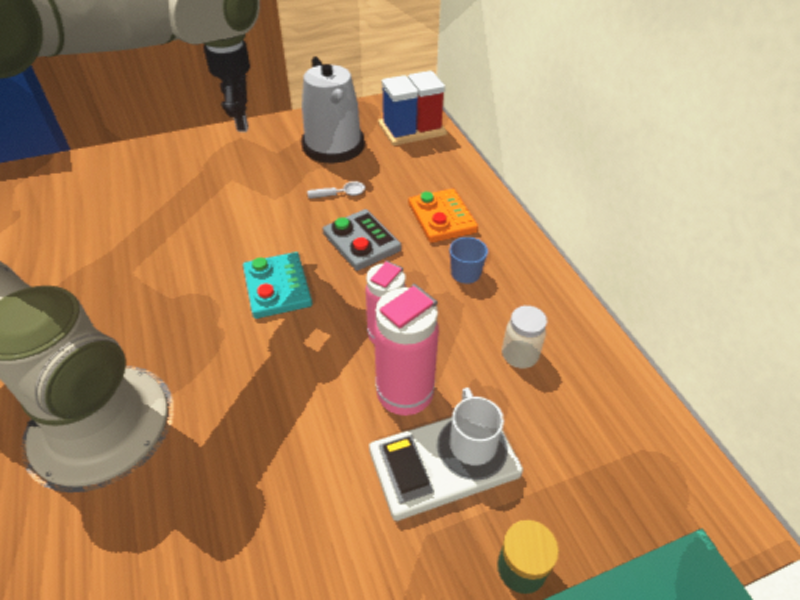

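The cover is shut at (386,275), the rocker's yellow half is down at (400,446), both keys are up, and everything else is where it started.

```bash
python3 -c "
from rig import finish_job
print(finish_job())"
```

```text
the job is handed in; nothing more can be done
None
```

I did all three presses in order and handed the job in at about 13 s; the hand-in reported no verdict.

- **Flask cover:** I pushed the smaller flask's cover down. Its stopper measured about 68 mm across, against about 98 mm on the larger one. The fingers met firm resistance at 168.9 mm with 7 N, which fits the 169 mm given for fully shut.
- **Rocker:** I pressed the yellow-striped half to a hard stop at 28 N, and the picture afterwards showed it sunk.
- **Green key:** I pressed it to its stop at about 29 N and let go. On release the spring force faded from 3.3 to 1.4 N over about 3.4 mm.

In the last picture the cover was shut, the rocker was on and both keys were up. The flask, mug and other things looked unmoved by eye, and the arm was clear of everything.

One measurement disagreed. My two-camera heights read about 9 mm low at the flask's stopper (152 against 161 mm) and also low at the green key. The key therefore stopped the fingers higher than I expected, so I checked it with a picture and the release force.

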